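# Shut the melting furnace and hold the stirring rod in its port

### The job

The crucible is loaded: first swing the melting furnace's lid fully shut. Then take the wooden-handled graphite stirring rod out of its stand and lower it, upright, through the round port in the lid until the brass band on the rod is level with the lid's top, without the rod ever touching the lid or the furnace. Finish while still holding the rod there, still and centred in the port, with the lid shut and the other tools left where they lie.

Things in the scene. Friction and masses are not known exactly. Their poses are not given: they have to be found in the camera images.
- furnace: Fixed upright metal cylinder, 148 mm across, 138 mm high, open at the top, with a crucible inside (mouth 56 mm wide, rim 117 mm above the bench, inner floor 40 mm above the bench). Origin at the centre of its underside on the bench, z up; its own +x points from its axis to the lid's pivot post (92 mm from the axis), its -x side carries a small black control box. It can stand turned.
- lid (a joint): Swing angle of the lid about the upright pivot post, rad. 0 = fully shut (a stop; the port is then above the furnace's axis). Open values are positive, up to 1.3: seen from above the open lid has turned counterclockwise about the pivot, and closes by turning clockwise. It starts open, stays where it is left (friction about 0.08 N m, so about 0.6 N at the knob) and does not tip or fall.
- lid_hinge (a point): Point on the lid's pivot axis (vertical), at the height of the lid's top face, 152 mm above the bench. The pivot's steel cap rises 4 mm above that.
- lid_knob (a point): Centre of the lid's upright round knob: a wooden post of 16 mm diameter that stands 40 mm above the lid's top face; this point is 25 mm above the top face, 177 mm above the bench. It lies 147 mm from the pivot axis, on the line from the pivot through the port, 55 mm beyond the port's centre.
- port (a point): Centre of the round port (26 mm diameter through hole) in the lid, at the level of the lid's top face, 152 mm above the bench; 92 mm from the pivot axis. The lid is a dark disc of 152 mm diameter, 12 mm thick; the bore is vertical. The port moves with the lid.
- rod_grip (a point): Centre of the stirring rod's round wooden handle (24 mm diameter, 45 mm long, at the rod's top end, axis upright), 142.5 mm above the rod's lower tip. The rod is loose, about 70 g, 165 mm long, and stands upright in the stand's hole, its tip 10 mm above the bench. This point's z axis runs along the rod, up to the handle's end.
- rod_band (a point): Centre of the thin brass band (6 mm wide) round the dark graphite shaft, 60 mm above the rod's tip. The shaft is 10 mm in diameter; between its lower tip and the handle it is 120 mm long (the 7 mm next to the handle are a brass ferrule of 17 mm diameter).
- rod_tip (a point): Lower tip of the rod, centre of its flat end.
- stand: Fixed wooden block 90 x 90 mm, 45 mm high, origin at the centre of its underside; a vertical hole of 11 mm diameter and 35 mm depth in the middle of its top holds the rod.
- hammer: Bystander: hammer, 240 mm long, lying on the bench, handle towards its own -x. Leave alone.
- burnisher: Bystander: short burnisher with a round wooden handle, 168 mm long, 24 mm thick, lying on the bench along its own x. Leave alone.
- file: Bystander: flat file with a wooden handle, 240 mm long, 17 mm thick, lying on the bench along its own x. Leave alone.

How it is judged:
On the way, in this order (a step that is already met when the one before it is completed fails the run):
1. the lid is shut (within 0.05 rad of its stop) while the rod still stands in its stand (value of joint lid below 0.05 rad and distance of rod_tip from where it was at the start of the episode below 0.03 m), for 0.2 s.
2. the rod is lifted clear of the stand, in the fingers (height (world z) of rod_tip above 0.06 m and contact force between rod and the fingers above 0.5 N), for 0.2 s.
At the end, for the whole second after the job is handed in: Lid shut (within 0.05 rad); the rod held by the gripper alone, still, upright (within 0.12 rad), its brass band within 8 mm of the level of the lid's top and within 5 mm of the port's axis, its tip within 6 mm of that axis (value of joint lid below 0.05 rad and z of rod_band in the frame of port between -0.008 and 0.008 m and horizontal distance between rod_band and port below 0.005 m and horizontal distance between rod_tip and port below 0.006 m and angle between rod_grip's own z axis and vertical below 0.12 rad and linear speed of rod below 0.02 m/s and contact force between rod and the fingers above 0.5 N and contact force between rod and furnace below 0.1 N and contact force between rod and stand below 0.1 N); the arm keeps its last pose, push and grip.
It fails at once if the rod touches the furnace or its lid (contact force between rod and furnace above 0.3 N).
It fails at once if a bystander tool is moved by more than 20 mm (distance of any of hammer, burnisher, file from where it was at the start of the episode above 0.02 m).
It also fails if it takes over 61 s, if anything falls off the work surface, if the arm or the gripper's body presses on something with over 40 N, if the wrist force passes 120 N, or if a joint passes its speed limit or range.

### The arm

A 7-joint arm with a two-finger parallel gripper is mounted at the origin on the work surface. World frame = base frame: x ahead of the robot, y to its left, z up, the work surface at z = 0. Lengths are in m, angles in rad, forces in N, time in s.
With the tool pointing down it reaches from about 0.4 to 0.9 m from the base axis. Payload 5.6 kg.
Tool frame: the origin (TCP) lies midway between the tips of the shut fingers; the grasp point (between the pads) lies 19 mm behind it; z points along the fingers, y is the line along which they close (so a half turn about z gives the same grasp; the last joint's range is limited). The gripper opens to 92 mm and grips with 3 to 60 N. Pads are 20 mm wide; open, the fingers measure 128 mm over their backs; the gripper's body (75 mm by 189 mm) begins 69 mm behind the grasp point.
Start: joints at [-1.329, 0.468, -0.012, 1.603, 0.006, 1.071, -0.056], TCP at [0.183, 0.624, 0.215] pointing down, gripper open.
Joint ranges: [-2.53, 2.53], [-0.31, 2.02], [-1.57, 1.55], [0.28, 2.44], [-1.29, 4.43], [0.15, 1.84], [-2.92, 2.92]. Speed limits (rad/s): [2.57, 2.57, 3.14, 3.14, 3.14, 3.14, 3.14].

### API

Orientations are given as a 3x3 rotation matrix whose columns are the frame's x, y, z axes.
In Python, from station import env, effector, solver, viewer, workorder, search_frame, tip_of gives the robot as it stands. Calls block until the motion is done:
- env.reach(position, orientation): joint-space move of the TCP to a pose.
- env.movel(position, frame=None, rate=0.15): straight line of the TCP; frame=None keeps the orientation; rate is the mean speed in m/s.
- env.goto_joints(angles): joint-space move.
- effector.release() and effector.grasp(squeeze=None): open the fingers fully, or close them until they stop; squeeze is the grip in N (None keeps the last).
- env.pause(seconds).
- solver.inverse_kinematics(position, orientation): joint angles nearest the present ones, or None.
- env.sense(): the state.
- viewer.read_camera(name): name is "side" or "top"; returns (picture, depth): 400x640x3 uint8, red, green, blue; 400x640 float32, m along the optical axis (not along the pixel's ray), 0 where there is no reading.
- viewer.camera_info(name): a dict with "intrinsics" (3x3 intrinsics, pixels), "eye" and "rotation" of the camera in the world. Camera axes: x right, y up, looking along -z (the intrinsics and any distortion apply to the point x, -y, -z); pixel columns grow to the right and rows downward; lengths in m; the calibration is good to about 2 mm. A picture is of the moment at which its call begins. camera_info takes no time and is no camera call.
A pose or a line that the arm cannot do raises env.PlanningError and nothing moves.
- workorder.finish_job(): hands the job in; it is judged then, once.
Trained networks look in the newest picture that a camera, given by its name, has taken for a name from the list of things; names that differ only in an ending like _2 or _b are one class to them, and where a whole thing is asked for, a point or a joint stands for the part that bears it (a point fixed in the world has none). Each returns a list of dicts, best first, with "score" (0 to 1); they miss things now and then, are a little off and sometimes report something else, mostly with a low value. They report only what shows in the picture. A call takes as long as a camera call.
- search_frame(camera, name): "at" ([x, y, z] in m, in world coordinates, good to about 4 mm: the middle of the surface that is visible of it).
- tip_of(camera, name): "at" ([x, y, z] in m, in world coordinates, good to about 4 mm: a listed point, or the origin of a listed thing).
The state is a dict: "t": time; "joint_positions": joint angles; "joint_velocities": joint speeds; "tau": joint torques, N m; "ee_pos": TCP position; "tcp_rot": TCP orientation; "wrist_force": force on the tool from outside, world axes, zero at the start; "moment": the same for the moment, N m; "gripper_width": finger opening in m; "grasp_force": force on a finger pad.
Only numpy, scipy, OpenCV 4.12 (cv2) and the standard library are available. Lean on these libraries where they do the work, as an engineer would, in place of code of your own. Each camera call takes 0.05 s, during which the arm holds its last target. There are 200 camera calls.

## Working session

There is one attempt and no reset: what is moved stays moved. The work goes in short steps, each a Python script; the robot and the scene stay as the last script left them, time stands still between calls to the robot, and variables do not carry over. Pictures are saved under pics/ and viewed, at most 10 in all, crops included, and the job is handed in when it is done.

```bash
mkdir -p pics; ls; python3 - <<'E'
from station import *
import cv2,numpy as np
for c in("side","top"):
    p,d=viewer.read_camera(c); cv2.imwrite(f"pics/{c}0.png",p[:,:,::-1])
    i=viewer.camera_info(c); print(c,np.round(i["intrinsics"],1).tolist(),np.round(i["eye"],3),np.round(i["rotation"],3).tolist(),[k for k in i])
    for n in["furnace","stand","lid_hinge","lid_knob","port","rod_grip","rod_band","rod_tip","hammer","burnisher","file"]:
        print(n,[(np.round(r["at"],3).tolist(),round(r["score"],2)) for r in tip_of(c,n)[:2]])
print(env.sense()["t"])
E
```

```text
pics
side [[480.7, 0.0, 318.3], [0.0, 480.7, 201.2], [0.0, 0.0, 1.0]] [ 0.417 -0.913  0.653] [[0.988, 0.066, -0.141], [-0.155, 0.508, -0.848], [0.016, 0.859, 0.512]] ['intrinsics', 'eye', 'rotation']
furnace [([0.58, -0.064, -0.004], 0.66)]
stand [([0.531, 0.209, 0.0], 0.94)]
lid_hinge [([0.67, -0.077, 0.151], 0.7)]
lid_knob [([0.534, -0.128, 0.179], 0.62)]
port [([0.582, -0.113, 0.156], 0.87)]
rod_grip [([0.529, 0.202, 0.146], 0.74)]
rod_band [([0.53, 0.206, 0.07], 0.73)]
rod_tip []
hammer [([0.704, 0.199, 0.002], 0.87)]
burnisher [([0.38, 0.026, -0.006], 0.8)]
file [([0.55, -0.405, -0.001], 0.7)]
top [[377.9, 0.0, 317.6], [0.0, 377.9, 198.3], [0.0, 0.0, 1.0]] [ 0.455 -0.078  1.103] [[-0.004, 0.995, -0.096], [-1.0, -0.005, -0.006], [-0.007, 0.096, 0.995]] ['intrinsics', 'eye', 'rotation']
furnace [([0.582, -0.062, -0.001], 0.61)]
stand [([0.532, 0.205, -0.002], 0.7)]
lid_hinge [([0.669, -0.079, 0.152], 0.97), ([0.582, -0.066, -0.001], 0.66)]
lid_knob [([0.532, -0.132, 0.177], 0.86)]
port [([0.582, -0.113, 0.153], 0.8)]
rod_grip [([0.532, 0.206, 0.156], 0.7)]
rod_band [([0.53, 0.204, 0.074], 0.52)]
rod_tip []
hammer [([0.701, 0.201, -0.002], 0.84)]
burnisher [([0.381, 0.032, 0.0], 0.89)]
file [([0.542, -0.401, 0.0], 0.56)]
1.2
```

View pics/top0.png

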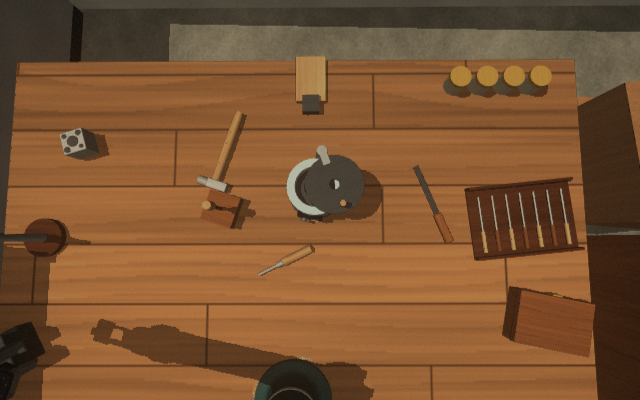

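View pics/side0.png

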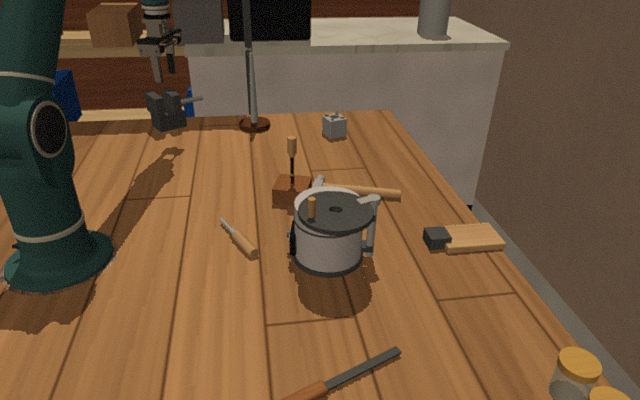

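The pictures agree with the networks: in the top view the hinge is at (322,153), the port at (335,185), the knob at (345,203) and the stand at about (222,208). The lid is about 0.55 rad open. I'll push the knob with shut fingers along its arc.

```bash
cat > h.py <<'E'
from station import *
import numpy as np, cv2
H=np.array([.6695,-.078]); F=np.array([.581,-.063]); K=np.array([.533,-.130])
a0=np.arctan2(*(F-H)[::-1])
th0=(np.arctan2(*(K-H)[::-1])-a0)%(2*np.pi)
def down(xdir,s=1):
    x=np.array([xdir[0],xdir[1],0.])*s; x/=np.linalg.norm(x); z=np.array([0,0,-1.])
    return np.column_stack([x,np.cross(z,x),z])
def push(th,gap,z):
    a=a0+th; r=np.array([np.cos(a),np.sin(a)]); t=np.array([r[1],-r[0]])
    p=H+.147*r-gap*t
    return np.array([*p,z]),t
def see(name,n=3,cams=("side","top")):
    out={}
    for c in cams:
        v=[]
        for _ in range(n):
            viewer.read_camera(c); r=tip_of(c,name)
            if r: v.append(r[0]["at"])
        if v: out[c]=np.median(v,0)
    return out
E
python3 - <<'E'
from h import *
print(th0,a0)
effector.grasp(5)
s=env.sense(); p=s["ee_pos"]; R=s["tcp_rot"]
P,t=push(th0,.06,.167)
best=None
for sg in(1,-1):
    q=solver.inverse_kinematics(P,down(t,sg)); print(sg,None if q is None else np.round(q,2))
    if q is not None and (best is None or abs(q[6])<abs(best[1][6])): best=(sg,q)
sg=best[0]; print("sg",sg)
env.movel([p[0],p[1],.36],rate=.25)
env.reach([P[0],P[1],.36],down(t,sg))
env.movel(P,rate=.2)
f0=env.sense()["wrist_force"]; print(f0,env.sense()["t"])
for th in np.arange(th0,-.1,-.05):
    Q,t=push(th,.018,.167); env.movel(Q,down(t,sg),rate=.1)
    s=env.sense(); f=(s["wrist_force"]-f0)[:2]@t; print(round(th,3),round(f,2),end="; ")
    if f<-5: break
viewer.read_camera("top")
print(s["t"])
for n in("port","lid_knob","lid_hinge"): print(n,see(n,2))
cv2.imwrite("pics/a.png",viewer.read_camera("top")[0][100:260,230:430,::-1].repeat(3,0).repeat(3,1))
E
```

```text
0.5318748797600188 2.9736967303394186
1 [-0.41  0.55  0.92  1.86 -0.51  1.    1.09]
-1 [-0.61  0.82  1.35  1.87 -0.87  1.21 -1.75]
sg 1
[ 0.22860415  0.53832827 -0.25716134] 7.5083
0.532 0.09; 0.482 -0.45; 0.432 -1.18; 0.382 -0.02; 0.332 -1.51; 0.282 -0.93; 0.232 -1.18; 0.182 -0.67; 0.132 -0.54; 0.082 -0.65; 0.032 -1.2; -0.018 -4.2; -0.068 -18.68; 11.075
port {'side': array([ 0.5806 , -0.06305,  0.1526 ]), 'top': array([0.5294, 0.2036, 0.0719])}
lid_knob {'side': array([ 0.52665, -0.0459 ,  0.17765]), 'top': array([0.5286, 0.2034, 0.0709])}
lid_hinge {'side': array([ 0.66675, -0.0805 ,  0.15045]), 'top': array([ 0.6652 , -0.07945,  0.15005])}
```

View pics/a.png

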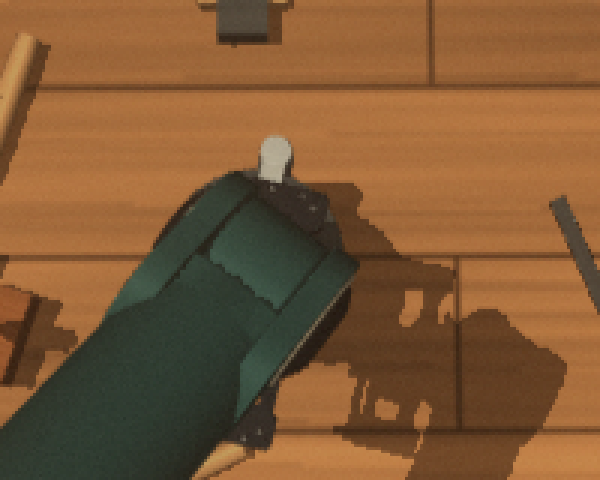

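The arm covers the lid in this crop; only the pivot cap shows, at about (275,160). The force rose to 18.7 N, so the lid is at its stop. I'll back off, park to the left and measure the port and rod.

```bash
python3 - <<'E'
from h import *
Q,t=push(0,.05,.167); env.movel(Q,rate=.1); env.movel([*Q[:2],.36],rate=.25)
effector.release()
env.reach([.28,.42,.36],down([1,0]))
for n in("port","lid_knob","lid_hinge","furnace","rod_grip","rod_band","stand"):
    print(n,{k:np.round(v,4).tolist() for k,v in see(n,3).items()})
for c in("top","side"):
    p,d=viewer.read_camera(c); np.savez(f"b_{c}.npz",p=p,d=d)
    cv2.imwrite(f"pics/b_{c}.png",p[90:250,200:400,::-1].repeat(3,0).repeat(3,1) if c=="top" else p[110:270,220:420,::-1].repeat(3,0).repeat(3,1))
print(env.sense()["t"])
E
```

```text
port {'side': [0.5797, -0.0628, 0.1526], 'top': [0.5831, -0.0622, 0.1506]}
lid_knob {'side': [0.5278, -0.0481, 0.177], 'top': [0.5259, -0.0526, 0.1755]}
lid_hinge {'side': [0.6707, -0.0784, 0.149], 'top': [0.6644, -0.0797, 0.1525]}
furnace {'side': [0.58, -0.0637, -0.0025], 'top': [0.5833, -0.0646, -0.0019]}
rod_grip {'side': [0.5297, 0.2019, 0.1477], 'top': [0.5318, 0.2062, 0.1518]}
rod_band {'side': [0.602, 0.0628, 0.1098], 'top': [0.53, 0.2029, 0.0706]}
stand {'side': [0.5311, 0.2087, 0.0007], 'top': [0.532, 0.2039, -0.0001]}
21.8167
```

View pics/b_top.png

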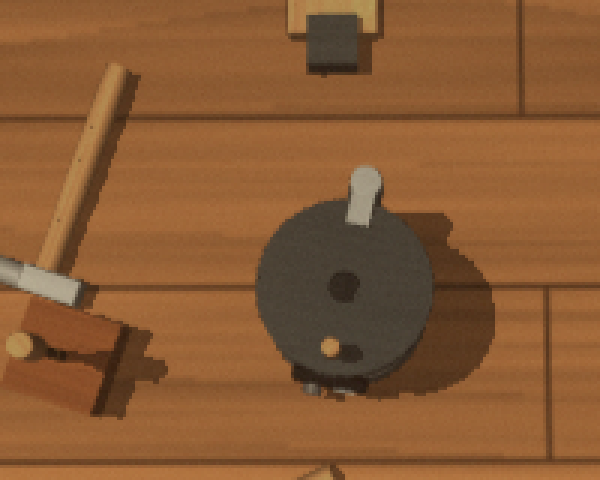

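View pics/b_side.png

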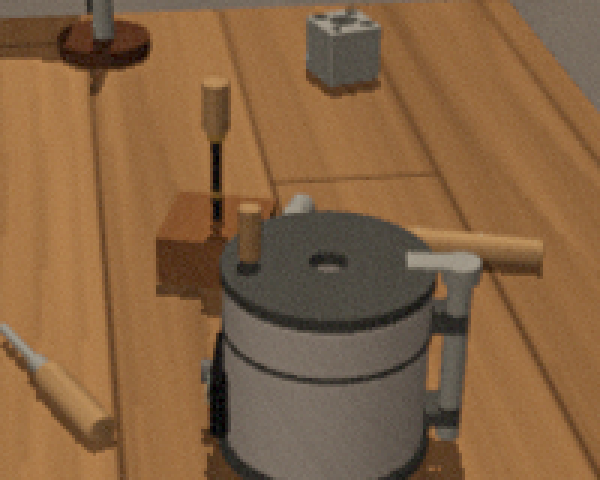

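The lid sits squarely shut over the furnace. The port is at crop (343,285) in the top view and (328,262) in the side view. The rod handle stands clear, with its top at (18,345) in the top view and its centre at about (216,107) in the side view. I'll triangulate both from these pixels, at no robot time.

```bash
cat >> h.py <<'E'
def ray(c,u,v):
    i=viewer.camera_info(c); k=i["intrinsics"]; d=np.linalg.inv(k)@[u,v,1]; return np.array(i["eye"]),np.array(i["rotation"])@(d*[1,-1,-1])
def atz(c,u,v,z): e,d=ray(c,u,v); return e+d*(z-e[2])/d[2]
def tri(*obs):
    A=np.zeros((3,3));b=np.zeros(3)
    for c,u,v in obs:
        e,d=ray(c,u,v); d/=np.linalg.norm(d); M=np.eye(3)-np.outer(d,d); A+=M;b+=M@e
    return np.linalg.solve(A,b)
E
python3 - <<'E'
from h import *
T=np.load("b_top.npz");S=np.load("b_side.npz")
g=cv2.cvtColor(T["p"],cv2.COLOR_RGB2GRAY)
w=g[175:195,304:325]; print(w[2:18:1,2:19])
m=(w<np.median(w)-14).astype(np.uint8); n,l,st,ce=cv2.connectedComponentsWithStats(m); k=1+np.argmax(st[1:,4]); print(st[k],ce[k]+[304,175])
u,v=ce[k]+[304,175]
print("port top",atz("top",u,v,.152),"man",atz("top",314.1,184.7,.152),"side",atz("side",329.1,197.1,.152),"tri",tri(("top",u,v),("side",329.1,197.1)))
# lid disc outline
print("rod top view handle top @.175",atz("top",205.8,204.8,.175))
print("rod side: top",atz("side",291.8,136.8,.175),"centre",atz("side",291.8,145.5,.1525),"band",atz("side",220+216/3-.3,110+194/3-.3,.07))
print("side top-centre tri",tri(("top",205.8,204.8),("side",291.8,136.8)))
s=S["d"]; print(s[138:156:3,288:296])
E
```

```text
[[67 66 65 66 66 66 65 67 64 64 65 66 66 66 67 66 65]
 [67 62 64 63 66 67 66 65 66 68 68 66 66 67 63 65 63]
 [68 67 62 65 68 66 65 67 61 63 69 68 68 64 65 67 64]
 [66 66 67 69 69 65 60 55 51 55 58 60 65 68 67 66 67]
 [67 67 65 66 65 51 37 40 39 40 36 43 58 66 67 68 67]
 [64 69 66 66 55 39 45 42 45 41 42 42 38 62 64 66 65]
 [64 66 67 64 42 44 44 46 44 41 39 40 45 44 65 66 65]
 [65 65 62 55 41 44 40 44 44 40 41 41 44 38 65 65 65]
 [66 65 64 52 46 42 42 42 44 41 41 42 44 48 63 68 65]
 [65 66 66 49 43 47 47 45 45 39 42 42 42 64 67 63 66]
 [65 67 63 65 45 43 43 42 41 41 44 38 50 62 67 66 66]
 [65 66 62 65 52 44 43 43 44 40 41 43 65 58 62 68 65]
 [67 67 65 65 65 48 44 42 39 44 39 43 63 64 66 68 65]
 [68 65 67 64 67 66 54 52 46 46 50 53 65 64 65 64 66]
 [71 66 67 66 63 67 66 63 67 68 66 65 65 66 66 62 66]
 [66 65 67 63 67 66 66 65 68 64 63 70 67 68 67 64 66]]
[ 5  6 11 10 80] [314.25  185.175]
port top [ 0.57994266 -0.06336417  0.152     ] man [ 0.58115991 -0.06298727  0.152     ] side [ 0.57996116 -0.06998771  0.152     ] tri [ 0.58085216 -0.06334775  0.14803473]
rod top view handle top @.175 [0.52940582 0.2042667  0.175     ]
rod side: top [0.5318784  0.19804731 0.175     ] centre [0.53131904 0.19542858 0.1525    ] band [0.53017475 0.19659389 0.07      ]
side top-centre tri [0.53112659 0.20510671 0.17193381]
[[1.2040554 1.2015464 1.2042613 1.1998484 1.2006345 1.2036645 1.1996546
  1.207554 ]
 [1.2070055 1.2027258 1.2017716 1.2041584 1.203473  1.2018803 1.2045076
  1.2048731]
 [1.2060945 1.2118398 1.2065293 1.2082232 1.2082399 1.2074796 1.2088978
  1.2060568]
 [1.2175543 1.2089355 1.2153848 1.2119575 1.2143482 1.2115657 1.2155186
  1.2186024]
 [1.2190111 1.214422  1.2159938 1.2151835 1.2142628 1.2152381 1.2152432
  1.2132797]
 [1.2206568 1.2231436 1.2185088 1.2184097 1.2219324 1.221275  1.2212057
  1.2252759]]
```

The side view shows the same vertical bias for the rod and the port, while the top view and the networks agree with each other. I'll use rod (0.531, 0.2045) and port (0.581, -0.063). Next I grasp, lift, hover above the port and then compare the rod with the port in the same image.

```bash
python3 - <<'E'
from h import *
R=down([1,0])
env.reach([.531,.2045,.26],R)
env.movel([.531,.2045,.1335],rate=.15)
print(env.sense()["wrist_force"])
effector.grasp(25); env.pause(.2)
s=env.sense(); print(s["wrist_force"],s["gripper_width"],s["grasp_force"],s["ee_pos"],s["t"])
env.movel([.531,.2045,.3435],rate=.15)
env.movel([.581,-.063,.3435],rate=.15)
env.movel([.581,-.063,.2935],rate=.1)
env.pause(.3)
s=env.sense(); print(s["wrist_force"],s["gripper_width"],s["grasp_force"],s["ee_pos"])
for c in("top","side"):
    p,d=viewer.read_camera(c); np.savez(f"c_{c}.npz",p=p,d=d)
    if c=="side": cv2.imwrite("pics/c_side.png",cv2.resize(p[90:220,260:400,::-1],None,fx=4,fy=4,interpolation=0))
print({n:see(n,2,("side",)) for n in("rod_tip","rod_band","rod_grip","port")})
print(env.sense()["t"])
E
```

```text
[-0.60838069 -0.59841521 -0.08994912]
[ 0.43887595 -0.33829232 -0.33638943] 0.023642045716244106 24.999780356884003 [0.53099426 0.20446633 0.13347381] 25.3417
[-0.54635132  0.21491308  0.06472688] 0.023389300986084712 24.99971777200699 [ 0.5812113  -0.06310534  0.29392235]
{'rod_tip': {'side': array([ 0.5754 , -0.06315,  0.174  ])}, 'rod_band': {'side': array([ 0.58135, -0.0632 ,  0.2289 ])}, 'rod_grip': {'side': array([ 0.47835, -0.01935,  0.15405])}, 'port': {'side': array([ 0.5791 , -0.06355,  0.15265])}}
30.7083
```

View pics/c_side.png

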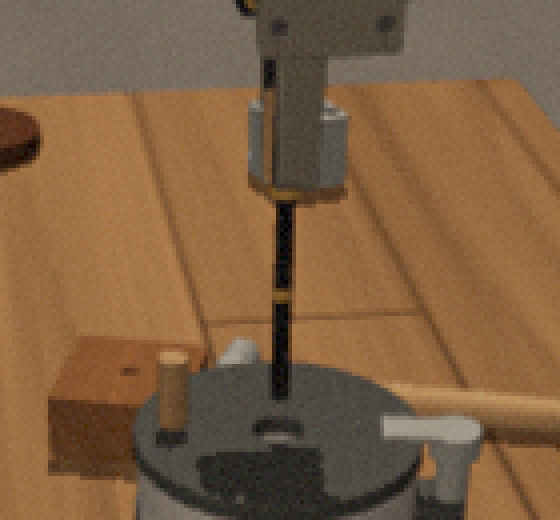

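The rod hangs above the port: in the crop its tip is at about (280,398), the band at (283,296) and the ferrule at (285,197), with the port ellipse centred at about (278,430). I'll compare that with a vertical line through the port.

```bash
cat >> h.py <<'E'
def proj(c,p):
    i=viewer.camera_info(c); q=np.array(i["rotation"]).T@(np.array(p)-i["eye"]); k=i["intrinsics"]; v=k@(q*[1,-1,-1]); return v[:2]/v[2]
E
python3 - <<'E'
from h import *
p=np.load("c_side.npz")["p"].astype(int); g=p.sum(2)
crop=lambda q:(q-[260,90])*4+2
for z in(.170,.23,.285,.152): print(z,crop(proj("side",[.581,-.063,z])), "dx/mm",(crop(proj("side",[.582,-.063,z]))-crop(proj("side",[.581,-.063,z]))), "dy/mm",(crop(proj("side",[.581,-.062,z]))-crop(proj("side",[.581,-.063,z]))))
# shaft centroid per row
for r in range(140,190,4):
    w=np.clip(300-g[r,322:340],0,None)*(g[r,322:340]<240); 
    if w.sum()>0: print(r,(r-90)*4+2,"x",round(((w*np.arange(322,340)).sum()/w.sum()-260)*4+2,1))
# port rows in lid
print(g[190:205,318:342])
E
```

```text
0.17 [278.98889044 393.31976111] dx/mm [ 1.91060138 -0.11965584] dy/mm [-0.33762937 -0.93832832]
0.23 [282.31503712 288.36499953] dx/mm [ 1.97118595 -0.10804529] dy/mm [-0.35134826 -0.87571179]
0.285 [285.55647601 186.08314652] dx/mm [ 2.03019792 -0.09581039] dy/mm [-0.36489196 -0.80917387]
0.152 [278.03086352 423.54978312] dx/mm [ 1.89314553 -0.12282263] dy/mm [-0.33371152 -0.95530015]
140 202 x 292.7
144 218 x 285.5
148 234 x 285.0
152 250 x 285.0
156 266 x 283.5
160 282 x 282.9
164 298 x 288.1
168 314 x 282.1
172 330 x 281.7
176 346 x 281.1
180 362 x 278.9
184 378 x 282.9
188 394 x 282.9
[[220 203 219 224 215 222 222 230 216 216 201 154 170 176 211 208 235 214
  209 221 227 223 212 216]
 [221 220 215 210 217 216 235 209 218 221 197 225 228 197 210 232 204 193
  228 219 219 216 220 214]
 [229 220 212 214 221 223 217 209 214 223 221 216 227 209 215 213 222 229
  217 211 217 222 203 210]
 [217 216 226 211 210 224 214 221 200 200 225 218 199 205 228 200 216 230
  229 221 225 217 206 220]
 [219 215 216 216 227 214 198 192 147 170 149 155 169 158 186 191 199 223
  212 220 214 212 223 23
[... 313 characters left out ...]
01 203 217 205 168 130 146 214 247 240 243 255 221 200 168 142 150
  219 232 221 204 220 206]
 [223 211 216 212 229 212 194 228 315 318 322 322 338 321 274 237 172 189
  216 220 219 218 210 218]
 [212 224 212 217 213 219 209 231 241 247 256 258 252 229 243 249 225 231
  214 230 241 221 218 226]
 [235 224 222 215 231 207 210 218 212 159 126 122 120 149 197 208 210 196
  202 200 212 198 205 228]
 [206 200 196 203 218 202 192 215 189 198 111  99 110  91 113 118 115 127
  132 128 129 150 217 216]
 [118 115 121 124 137 120 101 116 127 129 127 117 109 111 121 104 134 134
  118  97 106 144 178 219]
 [113 120 112 110 124 114 115 130 115 127 108 120 114 114 116 127 126  96
  118 118 116 112 144 214]]
```

The rod is vertical and lines up with the port in x to under 1 mm. In y the image leaves 0 to 2 mm, so I'll shift 1 mm towards -y and lower.

```bash
python3 - <<'E'
from h import *
env.movel([.581,-.064,.2935],rate=.03); env.pause(.2)
f0=env.sense()["wrist_force"]
env.movel([.581,-.064,.2155],rate=.03); env.pause(.5)
s=env.sense(); print(s["wrist_force"]-f0,s["gripper_width"],s["ee_pos"],s["t"])
p,d=viewer.read_camera("side"); cv2.imwrite("pics/d.png",cv2.resize(p[130:230,270:390,::-1],None,fx=5,fy=5,interpolation=0))
print({n:see(n,2,("side",)) for n in("rod_band","port")})
print("band pred px",(proj("side",[.581,-.069,.152])-[270,130])*5+2.5)
E
```

```text
[0.91361008 1.40869257 0.82822734] 0.023978740612462676 [ 0.58100382 -0.06400354  0.21550092] 34.4083
{'rod_band': {'side': array([ 0.5812 , -0.0631 ,  0.15195])}, 'port': {'side': array([ 0.5788, -0.0605,  0.1503])}}
band pred px [300.05634376 336.64471349]
```

View pics/d.png

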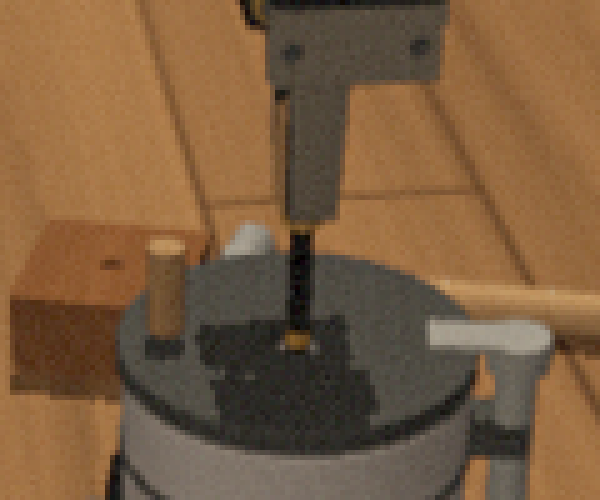

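The brass band sits at lid level at (297,340). The port centre is at about (298,337), so the rod is centred to within about 2 mm, and there is no sign of contact. Handing in.

```bash
python3 -c "
from station import workorder
print(workorder.finish_job())"
```

```text
the job is handed in; nothing more can be done
None
```

I've handed the job in with the lid shut against its stop and the rod held upright in the port, band level with the lid's top and centred to within about 2 mm by the side camera; no result came back from the judging.

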